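Fetch a paste syringe from the pocket tray and load it in the warmer

ROBOT

A 6-joint arm with a two-finger parallel gripper is mounted at the origin on the work surface. World frame = base frame: x ahead of the robot, y to its left, z up, the work surface at z = 0. Lengths are in m, angles in rad, forces in N, time in s.
With the tool pointing down it reaches from about 0.375 to 0.975 m from the base axis. Payload 3.8 kg.
Tool frame: the origin (TCP) lies on the centre line of the jaws, within the pads' length; the fingertips stand 17 mm ahead of it and the grasp point (between the pads) lies 2 mm behind it (bot.tip_extent is the distance from the TCP to the fingertips, in m); z points along the fingers, y is the line along which they close (so a half turn about z gives the same grasp; the last joint's range is limited). The gripper opens to 85 mm and grips with 20 to 120 N. Pads are 22 mm wide; open, the fingers measure 114 mm over their backs; the gripper's body (76 mm by 85 mm) begins 54 mm behind the grasp point. The pads swing forward as they close: fully open they stand 13 mm farther back than shut.
Start: joints at [-1.316, 0.264, 1.604, -0, 1.274, -0.037], TCP at [0.194, -0.646, 0.248] pointing down, gripper open.
Joint ranges: [-2.63, 2.63], [-0.94, 2.18], [0.31, 2.57], [-1.31, 4.45], [0, 2.66], [-2.55, 2.55]. Speed limits (rad/s): [2.57, 2.57, 3.14, 3.14, 3.14, 3.14].

INTERFACE

Orientations are given as a rotation vector (axis times angle).
In Python, from workcell import readout, read_camera, finish_job, bot gives the robot as it stands.
- The arm moves only by the tool jog_arm, never from a script. Its argument "deltas" is one flat list of numbers, 7 for each row, row after row: the shift along the tool's x, y, z in m, then the turn, a rotation vector about the tool's x, y, z in degrees, then the gripper command: -1 is shut, 1 is fully open, values between are in proportion. A call has 1 to 8 rows; each row is the pose to reach, as a shift and turn from the pose commanded when the call began, along the tool's axes at that moment; what a row does not reach only later rows make up. A row lasts 1/10 s, in which the tool goes at most 50 mm and 8.59 degrees, less where a joint would pass 70% of its speed; a pose out of reach is approached as far as the arm can. A call with a gripper value outside its range is refused whole. The fingers move at their own pace and stop on an object; "squeeze" is the grip in N (left out, the last holds). Time passes only in rows, so rows that repeat a pose let the fingers close. It gives the time, the measured TCP pose, the force, the opening and the grip force at its end, in the units of the state.
- readout.read_state(): the state, without advancing time (a new reading comes with each control period).
- read_camera(name): name is "scene" or "top"; returns a dict with "color" (420x560x3 uint8, blue, green, red), "fx", "fy", "cx", "cy" (pixels), "dist" ([k1, k2, p1, p2, k3] as OpenCV has them; the pictures are not rectified), "origin" and "attitude" of the camera in the world. Camera axes: x right, y down, z forward; pixel columns grow to the right and rows downward; lengths in m; the calibration is good to about 2 mm. A picture is of the moment at which its call begins. There is no depth.
- finish_job(): hands the job in; it is judged then, once.
The state is a dict: "time": time; "q": joint angles; "joint_vel": joint speeds; "joint_torque": joint torques, N m; "tool_pos": TCP position; "tcp_rot": TCP orientation; "wrist_force": force on the tool from outside, world axes, zero at the start; "torque": the same for the moment, N m; "width": opening from 0.0 (shut) to 1.0 (fully open); "grip_force": force on a finger pad.
Only numpy, scipy, OpenCV 4.12 (cv2) and the standard library are available. Lean on these libraries where they do the work, as an engineer would, in place of code of your own. Each camera call takes 0.05 s, during which the arm holds its last target. There are 200 camera calls.

TASK

The gum-pink paste syringe has to be warmed for the next denture: pluck it from its pocket in the sloping tray by drawing it up the slope until its tail is clear of the front lip and then lifting it off. Lay it in the warmer's groove, nose towards the hood, and push it gently in under the hood, past the drag of the sprung foot, until you feel its nose press against the end stop; then let go, leaving it fully home. Leave the other two syringes in their pockets and do not disturb the plaster cast, the bottle or the articulator.

Things in the scene. Friction and masses are not known exactly. Their poses are not given: they have to be found in the camera images.
- pink_mid (a point): The syringe to fetch: white barrel with gum-pink tail knob, label and nose cap; a rigid straight round stick 146 mm long, 25 to 45 g. Point on its axis at the place to grip, centre of the pink label, near its centre of mass; there the barrel is 17 mm in diameter. x runs along the axis towards the nose. It starts in any one of the tray's three pockets, nose up the slope, axis rising at 35 degrees.
- pink_nose (a point): Tip of the pink syringe's nose cap, on its axis, 64 mm ahead of pink_mid. The cap is 20 mm long and tapers from 16 to 9 mm diameter; behind it the barrel, 17 mm diameter, is 90 mm long.
- pink_tail (a point): End of the pink syringe's tail knob, on its axis, 82 mm behind pink_mid. The knob is 16 mm in diameter and 14 mm long with a flat end, joined to the barrel by a rod 9 mm in diameter and 22 mm long.
- tray: White pocket tray fixed to the bench, 176 mm wide, three syringes side by side 56 mm apart. Origin: on the bench under its middle; x level, in the direction in which its bed rises; y across the pockets; z up. The bed rises at 35 degrees towards +x; its highest edge, the amber shade at the back, is 205 mm above the bench. It ranges over x -95 to +88 mm.
- bed (a point): Point on the tray's bed at the inside foot of its low front wall, mid-width (x -66, z 22 mm in the tray's frame). x runs up the slope, z square off the bed. Syringe axes lie at z = 30 mm, tails against the front wall (x = 0). Barrels lie in open U notches 20 mm wide, as high as the axis, in two cross-walls 6 mm thick at x = 66 and 124 mm; between these, 52 mm of barrel stands free above the bed.
- lip (a point): Middle of the edge of the tray's front lip, which covers the tails: it reaches 14 mm up the slope, 41 to 44 mm off the bed, full width. Axes as bed. A syringe can be lifted off square to the bed only after it has been drawn 16 to 22 mm up the slope (pink_mid goes from 82 to about 100 mm).
- shade (a point): Middle of the near edge of the amber light shade over the noses, 158 mm up the slope and 92 to 95 mm off the bed, reaching back to the rear wall at 180 mm; full width. Axes as bed. A gripper that comes straight down on a barrel meets it; one that comes square to the bed clears it.
- warmer: White syringe warmer fixed to the bench, housing 232 x 130 x 30 mm high (x -106 to +126). Origin: on the bench below the mouth of its amber hood, in line with the groove; x level, along the groove into the hood; z up. Hood: x 0 to 116 mm, 60 mm wide, top 88 mm above the bench. Inside, the way is 22 mm wide between cheeks, with 23 mm above the axis.
- groove (a point): Point on the axis of a syringe lying in the warmer's groove, 45 mm in front of the hood and 62 mm above the bench; axes as the warmer's. A good place to lay pink_mid (nose 19 mm in the hood). The shallow V groove tops a rail 13 mm wide, x -102 to +110 mm; its top edges are 6 mm below the axis. Before the hood it stands free, 30 mm from axis to housing: fingers can straddle it.
- foot_toe (a point): Toe of a sprung copper foot hinged under the hood's roof, 70 mm inside the mouth and 4 mm above the groove axis when empty. It gives way upwards. Once the nose is some 68 mm inside the hood it drags on the syringe with 3 to 13 N all the way, so the first resistance felt is not yet the end stop.
- stop (a point): Centre of the end stop, a solid wall 110 mm inside the hood's mouth, on the groove axis; axes as the warmer's. When the nose is home on it the tail stands 36 mm out of the hood.
- end_stop: The end stop itself, an aluminium plate 54 x 54 mm and 6 mm thick, fixed across the far end of the hood; origin at its centre, 3 mm behind its face and 7 mm below the groove axis; axes as the warmer's.
- blue_mid (a point): The same point of an identical syringe with blue knob, label and cap, to be left in its pocket.
- ochre_mid (a point): The same point of an identical syringe with yellow-ochre knob, label and cap, to be left in its pocket.
- cast: Plaster dental cast with pink gum and a row of teeth, loose, about 70 x 66 mm and 32 mm high, origin under its middle. Leave it alone.
- bottle: Loose purple bottle with a teal cap, 52 mm diameter, 125 mm high, origin under its middle. Leave it alone.
- articulator: Metal articulator with plaster casts and teeth, loose, about 120 x 115 mm and 130 mm high, origin under its middle. Leave it alone.
Things that resemble listed ones, but are neither listed nor needed, are in the scene too. What is shaped like the part that bears pink_mid but black, green or turquoise is not meant.

How it is judged:
By the outcome, as a careful person would: the job done as asked, in the order asked, and still so for the second after the job is handed in, with the robot touching nothing.
It also fails if it takes over 64 s, if anything falls off the work surface, if the arm or the gripper's body presses on something with over 40 N, if the wrist force passes 120 N, or if a joint passes its speed limit or range.

## Working session

There is one attempt and no reset: what is moved stays moved. The work goes in short steps, Python scripts to look and compute and a tool call to move; the robot and the scene stay as the last step left them, time stands still between calls to the robot, and variables do not carry over. Pictures are saved under pics/ and viewed, at most 10 in all, crops included, and the job is handed in when it is done.

Besides the shell and the picture viewer there is one more tool, called after "Emit:" as name(argument=value, ...), one argument or row to a line, values as JSON. jog_arm: Moves the arm, as the interface text tells. Its arguments: {"type":"object","properties":{"deltas":{"type":"array"},"squeeze":{"type":"number"}},"required":["deltas"]}

```bash
ls; mkdir -p pics
python3 - <<'E'
from workcell import readout, read_camera, bot
import cv2,numpy as np
s=readout.read_state();print({k:np.round(v,3) for k,v in s.items()})
for n in("scene","top"):
    c=read_camera(n);cv2.imwrite(f"pics/{n}0.png",cv2.resize(c["color"],(784,588),interpolation=cv2.INTER_CUBIC))
    print(n,{k:np.round(v,4).tolist() for k,v in c.items() if k!="color"})
E
```

```text
pics
{'time': np.float64(0.0), 'q': array([-1.316,  0.265,  1.605,  0.   ,  1.274, -0.037]), 'joint_vel': array([ 0.001, -0.001, -0.001, -0.001,  0.002, -0.002]), 'joint_torque': array([-2.0000e-03, -5.1510e+01, -3.6731e+01, -0.0000e+00,  1.3000e-02,
        0.0000e+00]), 'tool_pos': array([ 0.194, -0.646,  0.247]), 'tcp_rot': array([-3.106, -0.456,  0.   ]), 'wrist_force': array([-0.083,  0.326,  0.605]), 'torque': array([ 0.012, -0.086,  0.031]), 'grip_force': np.float64(0.0), 'width': np.float64(1.001)}
scene {'fx': 538.8214, 'fy': 538.8214, 'cx': 287.6672, 'cy': 210.6015, 'dist': [-0.185, 0.0, 0.0, 0.0, 0.0], 'origin': [1.4044, 0.532, 1.182], 'attitude': [-1.2793, -2.2985, 0.9252]}
top {'fx': 517.8108, 'fy': 517.8108, 'cx': 270.224, 'cy': 207.8659, 'dist': [0.0559, 0.0, 0.0, 0.0, 0.0], 'origin': [0.3747, -0.0164, 1.381], 'attitude': [-2.1698, 2.1202, -0.1671]}
```

View pics/scene0.png

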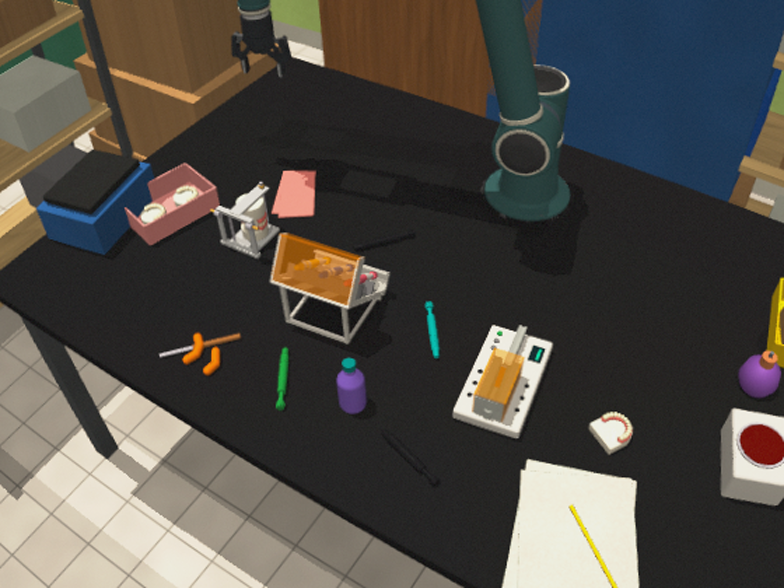

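View pics/top0.png

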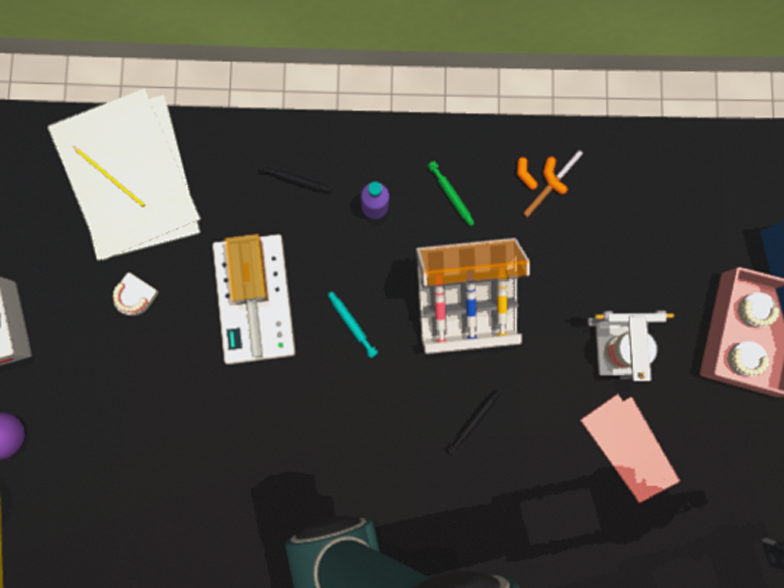

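The pink syringe is in the left (+y) pocket of the tray, around (440,310) in the top picture. The warmer is around (255,300), with its hood pointing away from the robot. I'll take close crops for exact pixel positions.

Run:
```python
from workcell import read_camera
import cv2,numpy as np
c=read_camera("top")["color"]
# tray crop and warmer crop, x4 
a=c[160:260,290:390]; b=c[160:265,145:220]
a=cv2.resize(a,None,fx=4.5,fy=4.5,interpolation=cv2.INTER_CUBIC);b=cv2.resize(b,None,fx=4.5,fy=4.5,interpolation=cv2.INTER_CUBIC)
o=np.zeros((475,800,3),np.uint8);o[:450,:450]=a;o[:b.shape[0],455:455+b.shape[1]]=b[:475]
cv2.imwrite("pics/crop1.png",o)
s=read_camera("scene")["color"]
a=s[160:250,190:290]; b=s[225:320,315:405]
a=cv2.resize(a,None,fx=4.3,fy=4.3,interpolation=cv2.INTER_CUBIC);b=cv2.resize(b,None,fx=4,fy=4,interpolation=cv2.INTER_CUBIC)
o=np.zeros((400,800,3),np.uint8);o[:a.shape[0],:a.shape[1]]=a;o[:b.shape[0],435:435+b.shape[1]]=b
cv2.imwrite("pics/crop2.png",o)
```

```text
(no output)
```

View pics/crop1.png

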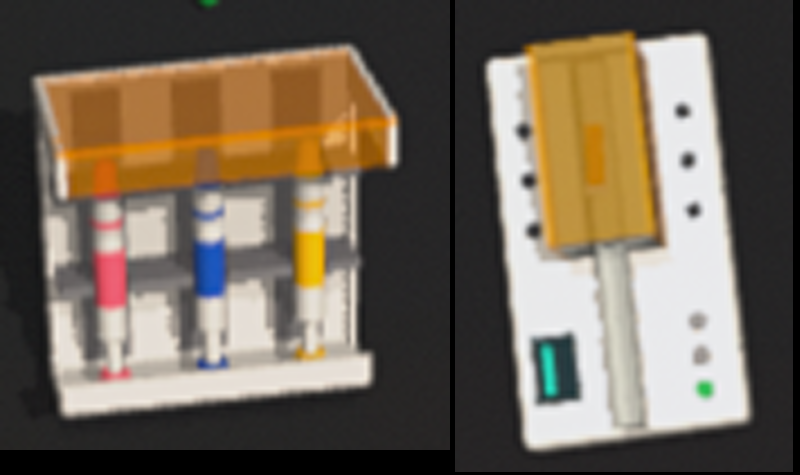

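View pics/crop2.png

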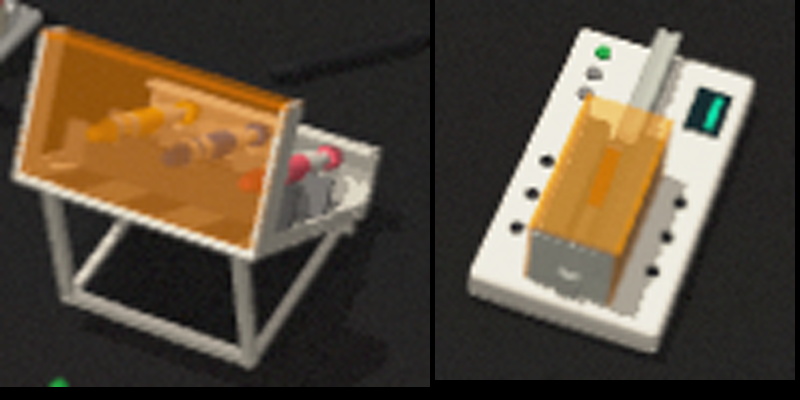

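The crops show the tray from the front with pink in the left pocket, its label centred at crop1 (111,279). The warmer's rail runs from (629,425) to the hood mouth at (613,245). Next I'll fit both poses.

```bash
cat > h.py <<'E'
import numpy as np,cv2
from scipy.spatial.transform import Rotation as R
from scipy.optimize import least_squares
from workcell import readout, read_camera
C,S=np.cos(np.radians(35)),np.sin(np.radians(35))
def bed(u,y,n): return [-.066+u*C-n*S,y,.022+u*S+n*C]
def proj(c,P):
    A=R.from_rotvec(c["attitude"]).as_matrix().T
    r,_=cv2.Rodrigues(A)
    K=np.array([[c["fx"],0,c["cx"]],[0,c["fy"],c["cy"]],[0,0,1]])
    return cv2.projectPoints(np.float64(P),r,-A@c["origin"],K,np.array(c["dist"]))[0][:,0]
def place(p,P):
    P=np.array(P);c,s=np.cos(p[2]),np.sin(p[2])
    return np.c_[p[0]+c*P[:,0]-s*P[:,1],p[1]+s*P[:,0]+c*P[:,1],P[:,2]]
def fit(cams,obs,x0):
    f=lambda p:np.concatenate([(proj(cams[k],place(p,[o[0] for o in v]))-[o[1] for o in v]).ravel() for k,v in obs.items()])
    r=least_squares(f,x0,loss="soft_l1",x_scale=[.1,.1,.1]);print(np.round(r.x,4));print(np.round(f(r.x).reshape(-1,2),1).tolist());return r.x
E
python3 - <<'E'
from h import *
cams={n:read_camera(n) for n in("top","scene")}
T=lambda x,y,f=4.5,ox=290,oy=160,sx=0:((x-sx+.5)/f-.5+ox,(y+.5)/f-.5+oy)
W=lambda x,y:T(x,y,4.5,145,160,455)
ST=lambda x,y:T(x,y,4.3,190,160,0)
SW=lambda x,y:T(x,y,4,315,225,435)
m=.001
tray={"top":[(bed(.082,.056,.034),T(111,279)),(bed(.082,0,.034),T(210,269)),(bed(.082,-.056,.034),T(310,259)),
 (bed(.158,.088,.092),T(66,197)),(bed(.158,-.088,.092),T(388,163)),(bed(.014,.088,.044),T(57,381)),(bed(.014,-.088,.044),T(370,352))],
 "scene":[(bed(.007,.056,.03),ST(330,157)),(bed(.007,0,.03),ST(258,133)),(bed(.007,-.056,.03),ST(188,110)),(bed(.18,.088,0),ST(258,252)),(bed(.18,-.088,0),ST(14,180))]}
wm={"top":[((-.102,0,.056),W(629,426)),((0,0,.056),W(613,245)),((0,.03,.088),W(549,248)),((0,-.03,.088),W(657,241)),((.116,.03,.088),W(527,45)),((.116,-.03,.088),W(633,36)),
 ((.126,.065,.03),W(488,58)),((.126,-.065,.03),W(707,36))],
 "scene":[((-.106,-.065,.03),SW(587,30)),((-.106,.065,.03),SW(755,78)),((.126,-.065,.03),SW(469,278)),((.126,.065,.03),SW(657,335)),((0,-.03,.088),SW(588,96)),((0,.03,.088),SW(672,122)),((.116,-.03,.088),SW(528,230)),((.116,.03,.088),SW(614,254))]}
t=fit(cams,tray,[.55,-.1,0]); w=fit(cams,wm,[.55,.25,0])
print("pink mid/nose/tail",place(t,[bed(u,.056,.03) for u in(.082,.146,0)]).round(4))
print("groove",place(w,[(-.045,0,.062),(.11,0,.062)]).round(4),np.degrees([t[2],w[2]]))
E
```

```text
[ 0.5668 -0.1816  0.1325]
[[-1.0, -1.4], [-0.7, -1.5], [-0.7, -1.7], [-2.6, 1.1], [0.7, 0.6], [0.4, 2.7], [-0.4, 1.7], [-1.0, -0.2], [-0.9, 0.1], [-1.0, 0.2], [-0.7, -0.3], [0.0, -2.4]]
[0.5515 0.2161 0.1473]
[[-1.1, 0.3], [-1.5, 1.2], [-1.3, 0.2], [-1.5, -1.1], [-0.8, 0.5], [-0.8, -0.3], [-1.2, 0.4], [-1.0, -0.5], [-2.2, -1.4], [-0.4, 0.1], [-2.2, -1.5], [-1.4, 0.6], [-1.4, -0.8], [-0.7, -0.4], [-1.6, -1.4], [-0.4, 0.2]]
pink mid/nose/tail [[ 0.5435 -0.1282  0.0936]
 [ 0.5955 -0.1212  0.1303]
 [ 0.4769 -0.137   0.0466]]
groove [[0.507  0.2095 0.062 ]
 [0.6603 0.2323 0.062 ]] [7.58954843 8.43901353]
```

```bash
cat >> h.py <<'E'
TR=np.array([.5668,-.1816,.1325]); WM=np.array([.5515,.2161,.1473])
def rot(psi,pitch): # tool x along heading psi, nose up by pitch
    c,s,C_,S_=np.cos(psi),np.sin(psi),np.cos(pitch),np.sin(pitch)
    x=np.array([C_*c,C_*s,S_]);z=np.array([S_*c,S_*s,-C_]);return np.c_[x,np.cross(z,x),z]
RT=rot(TR[2],np.radians(35)); RW=rot(WM[2],0)
def delta(p,Rm,Rcur=None,pcur=None):
    s=readout.read_state();R0=R.from_rotvec(s["tcp_rot"]).as_matrix() if Rcur is None else Rcur;p0=s["tool_pos"] if pcur is None else pcur
    d=R0.T@(np.array(p)-p0);r=np.degrees(R.from_matrix(R0.T@Rm).as_rotvec());print("delta",d.round(4),r.round(2));return d
def st():
    s=readout.read_state();print({k:np.round(s[k],4).tolist() for k in("time","q","tool_pos","tcp_rot","wrist_force","width","grip_force")})
E
python3 - <<'E'
from h import *
p=place(TR,[bed(.085,.056,.15)])[0];print(p)
delta(p,RT); delta(p+[0,0,.1],RT)
E
```

```text
[ 0.47771549 -0.13697807  0.1936268 ]
delta [ 0.4181 -0.4061  0.0545] [-2.83 34.93  8.83]
delta [ 0.4181 -0.4062 -0.0455] [-2.83 34.93  8.83]
```

Emit:
jog_arm(
  deltas=[0.02,-0.02,-0.045,0,0,0,-0.1,0.06,-0.06,-0.08,0,0,0,-0.1,0.1,-0.1,-0.1,0,8,2,-0.1,0.14,-0.14,-0.1,0,16,4,-0.1,0.18,-0.175,-0.1,-1,24,6,-0.1,0.22,-0.21,-0.1,-2,30,8,-0.1,0.255,-0.245,-0.1,-2.8,35,8.8,-0.1,0.29,-0.28,-0.1,-2.8,35,8.8,-0.1],
)

```text
time: 1.1
tool_pos: [0.3714, -0.3273, 0.3462]
tcp_rot: [-2.95, -0.189, -0.933]
wrist_force: [1.3, -0.3, -0.2]
width: 0.451
grip_force: 0.0
```

Run:
```python
from h import *
st();p=place(TR,[bed(.085,.056,.15)])[0]
delta(p,RT); delta(p+[0,0,.05],RT)
```

```text
{'time': 1.1, 'q': [-1.1552, -0.3107, 2.0973, 0.6258, 1.2323, 0.1105], 'tool_pos': [0.3714, -0.3273, 0.3462], 'tcp_rot': [-2.9503, -0.1895, -0.9335], 'wrist_force': [1.2591, -0.2612, -0.2082], 'width': 0.4513, 'grip_force': 0.0}
delta [ 0.0183 -0.1746  0.1999] [-0.01 -0.13 -0.25]
delta [ 0.047  -0.1748  0.159 ] [-0.01 -0.13 -0.25]
```

Emit:
jog_arm(
  deltas=[0.01,-0.04,0.02,0,0,0,-0.1,0.02,-0.08,0.04,0,0,0,-0.1,0.03,-0.12,0.07,0,0,0,-0.1,0.04,-0.155,0.105,0,0,0,-0.1,0.047,-0.175,0.145,0,0,0,-0.1,0.03,-0.175,0.18,0,0,0,-0.1,0.018,-0.175,0.2,0,0,0,-0.1,0.018,-0.175,0.2,0,0,0,-0.1],
)

```text
time: 1.9
tool_pos: [0.4754, -0.1357, 0.1899]
tcp_rot: [-2.95, -0.198, -0.921]
wrist_force: [-0.6, -0.3, -0.4]
width: 0.447
grip_force: 0.0
```

Emit:
jog_arm(
  deltas=[0,0,0.03,0,0,0,-0.1,0,0,0.06,0,0,0,-0.1,0,0,0.06,0,0,0,-0.1,0,0,0.06,0,0,0,-0.1],
)

```text
time: 2.3
tool_pos: [0.5124, -0.1343, 0.1466]
tcp_rot: [-2.951, -0.197, -0.934]
wrist_force: [0.2, -0.6, 0.3]
width: 0.449
grip_force: 0.0
```

Run:
```python
from h import *
st();delta(place(TR,[bed(.085,.056,.03)])[0],RT)
t=read_camera("top");s=read_camera("scene")
a=cv2.resize(t["color"][155:260,285:385],None,fx=4,fy=4,interpolation=cv2.INTER_CUBIC)
b=cv2.resize(s["color"][110:235,190:290],None,fx=4,fy=4,interpolation=cv2.INTER_CUBIC)
o=np.zeros((500,800,3),np.uint8);o[:420,:400]=a;o[:,400:]=b
# overlay tcp
q=readout.read_state();p=q["tool_pos"];z=R.from_rotvec(q["tcp_rot"]).as_matrix()[:,2]
print(proj(t,[p,p+.017*z]),proj(s,[p,p+.017*z]))
cv2.imwrite("pics/near.png",o)
```

```text
{'time': 2.3, 'q': [-0.5264, -0.185, 2.3927, 0.7379, 0.5509, 0.3464], 'tool_pos': [0.5124, -0.1343, 0.1466], 'tcp_rot': [-2.9514, -0.1966, -0.9335], 'wrist_force': [0.2333, -0.6174, 0.3319], 'width': 0.4494, 'grip_force': 0.0}
delta [-0.0016 -0.0019  0.0616] [-0.01 -0.1   0.03]
[[317.71887908 229.42293336]
 [316.67380223 226.04469031]] [[258.50603265 178.0922957 ]
 [257.1796806  183.86255189]]
```

View pics/near.png

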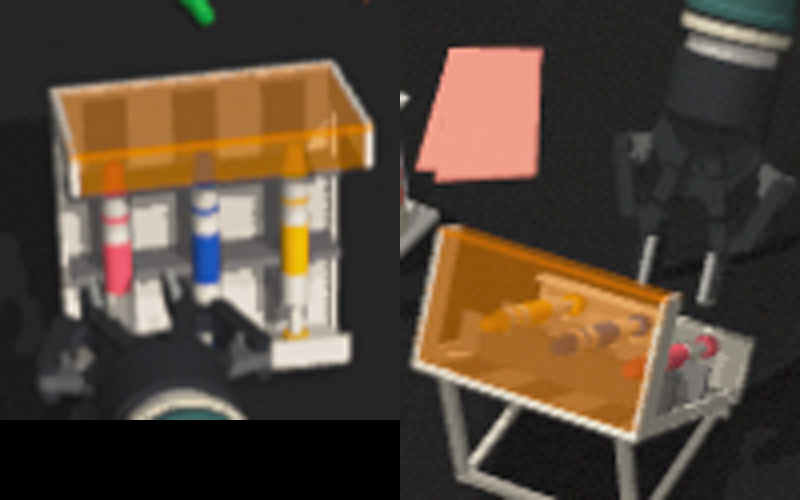

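The fingertips straddle the extended pink axis: mid-tip is at (132,283) in the left crop, and the pink label is at (117,268). The finger offset in both cameras matches the tray-fit bias, so the fit agrees to about 1 mm. I'll descend.

Emit:
jog_arm(
  deltas=[-0.0015,-0.002,0.012,0,0,0,-0.1,-0.0015,-0.002,0.024,0,0,0,-0.1,-0.0015,-0.002,0.036,0,0,0,-0.1,-0.0015,-0.002,0.046,0,0,0,-0.1,-0.0015,-0.002,0.056,0,0,0,-0.1,-0.0015,-0.002,0.0635,0,0,0,-0.1,-0.0015,-0.002,0.0635,0,0,0,-0.1,-0.0015,-0.002,0.0635,0,0,0,-0.1],
)

```text
time: 3.2
tool_pos: [0.5467, -0.1272, 0.0929]
tcp_rot: [-2.952, -0.197, -0.933]
wrist_force: [-0.5, -0.9, -0.6]
width: 0.45
grip_force: 0.0
```

Run:
```python
from h import *
st();delta(place(TR,[bed(.085,.056,.028)])[0],RT)
t=read_camera("top");s=read_camera("scene")
a=cv2.resize(t["color"][155:260,285:385],None,fx=4,fy=4,interpolation=cv2.INTER_CUBIC)
b=cv2.resize(s["color"][120:245,190:290],None,fx=4,fy=4,interpolation=cv2.INTER_CUBIC)
o=np.zeros((500,800,3),np.uint8);o[:420,:400]=a;o[:,400:]=b
cv2.imwrite("pics/near2.png",o)
```

```text
{'time': 3.2, 'q': [-0.4661, -0.0236, 2.3767, 0.9217, 0.4187, 0.1833], 'tool_pos': [0.5467, -0.1272, 0.0929], 'tcp_rot': [-2.9516, -0.1968, -0.933], 'wrist_force': [-0.4986, -0.8708, -0.552], 'width': 0.4503, 'grip_force': 0.0}
delta [ 0.0007  0.0006 -0.0005] [-0.   -0.08  0.04]
```

View pics/near2.png

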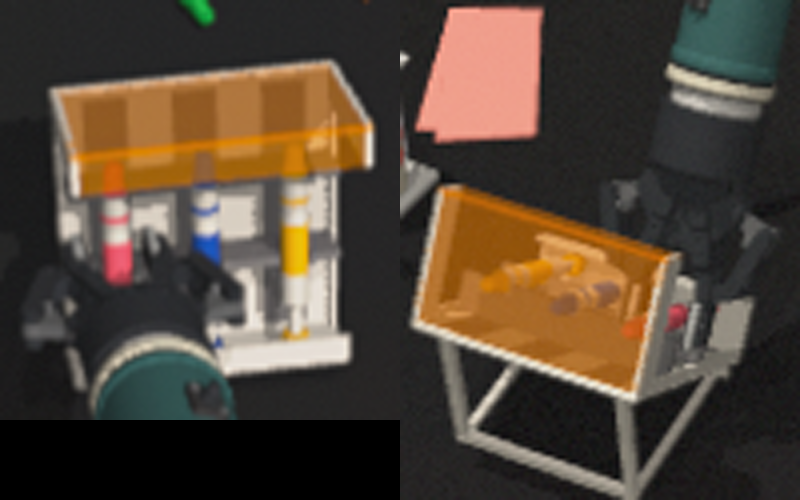

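The fingers straddle the pink barrel: finger tops are at about x=75 and x=150 in the crop, and the barrel is at 117. I'll close gently.

Emit:
jog_arm(
  deltas=[0,0,0,0,0,0,-0.4,0,0,0,0,0,0,-0.55,0,0,0,0,0,0,-0.6,0,0,0,0,0,0,-0.7,0,0,0,0,0,0,-0.8,0,0,0,0,0,0,-1,0,0,0,0,0,0,-1],
  squeeze=35,
)

```text
time: 4.0
tool_pos: [0.5468, -0.1274, 0.0931]
tcp_rot: [-2.952, -0.197, -0.934]
wrist_force: [-4.2, -0.7, 5.7]
width: 0.187
grip_force: 34.2
```

Emit:
jog_arm(
  deltas=[0.004,0,-0.0005,0,0,0,-1,0.009,0,-0.0005,0,0,0,-1,0.014,0,-0.0005,0,0,0,-1,0.0195,0,-0.0005,0,0,0,-1,0.0195,0,-0.0005,0,0,0,-1],
)

```text
time: 4.5
tool_pos: [0.5622, -0.1251, 0.1042]
tcp_rot: [-2.952, -0.197, -0.932]
wrist_force: [-1.2, -1.6, -0.1]
width: 0.189
grip_force: 34.1
```

Emit:
jog_arm(
  deltas=[0,0,-0.005,0,0,0,-1,0,0,-0.011,0,0,0,-1,0,0,-0.018,0,0,0,-1,0,0,-0.025,0,0,0,-1,0,0,-0.031,0,0,0,-1,0,0,-0.031,0,0,0,-1],
)

```text
time: 5.1
tool_pos: [0.5447, -0.1279, 0.1311]
tcp_rot: [-2.952, -0.197, -0.936]
wrist_force: [-0.1, -0.3, -0.2]
width: 0.186
grip_force: 34.1
```

Run:
```python
from h import *
st()
t=read_camera("top");s=read_camera("scene")
a=cv2.resize(t["color"][155:260,285:385],None,fx=4,fy=4,interpolation=cv2.INTER_CUBIC)
b=cv2.resize(s["color"][120:245,190:290],None,fx=4,fy=4,interpolation=cv2.INTER_CUBIC)
o=np.zeros((500,800,3),np.uint8);o[:420,:400]=a;o[:,400:]=b
cv2.imwrite("pics/near3.png",o)
```

```text
{'time': 5.1, 'q': [-0.4697, -0.0992, 2.3563, 0.7766, 0.4829, 0.3418], 'tool_pos': [0.5447, -0.1279, 0.1311], 'tcp_rot': [-2.9519, -0.197, -0.9357], 'wrist_force': [-0.1123, -0.2912, -0.1816], 'width': 0.1859, 'grip_force': 34.0889}
```

View pics/near3.png

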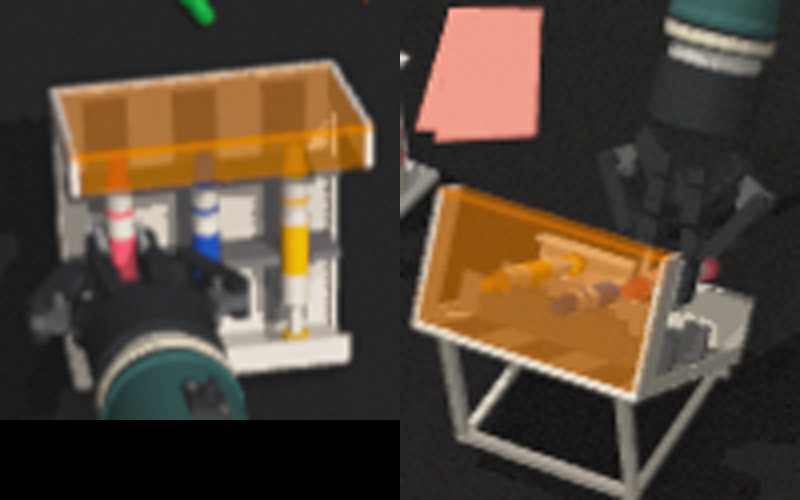

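The syringe is in the grip and off the tray; the tail knob shows at (710,268), above the lip, and there is no contact force. I'll back out down-slope to clear the shade, then rise.

Emit:
jog_arm(
  deltas=[-0.01,0,-0.002,0,0,0,-1,-0.025,0,-0.005,0,0,0,-1,-0.045,0,-0.01,0,0,0,-1,-0.06,0,-0.02,0,0,0,-1,-0.06,0,-0.05,0,0,0,-1,-0.06,0,-0.08,0,0,0,-1,-0.05,0,-0.11,0,0,0,-1,-0.05,0,-0.12,0,0,0,-1],
)

```text
time: 6.0
tool_pos: [0.4361, -0.1432, 0.2023]
tcp_rot: [-2.953, -0.198, -0.94]
wrist_force: [0.2, 0.4, -1.5]
width: 0.184
grip_force: 34.1
```

Run:
```python
from h import *
st()
# held pink_mid: TCP was at u=.0857? measured; mid at u=.082+x
g=place(WM,[(-.045,0,.062)])[0];print(g)
delta(g+[0,0,.12],RW)
```

```text
{'time': 6.0, 'q': [-0.6799, -0.4303, 2.446, 0.6362, 0.778, 0.3741], 'tool_pos': [0.4361, -0.1432, 0.2023], 'tcp_rot': [-2.9532, -0.1977, -0.94], 'wrist_force': [0.165, 0.4398, -1.4631], 'width': 0.1837, 'grip_force': 34.1486}
[0.50698731 0.20949544 0.062     ]
delta [ 0.0845 -0.3404  0.0829] [  0.5  -35.29  -0.76]
```

Emit:
jog_arm(
  deltas=[0.01,-0.03,0,0,0,0,-1,0.02,-0.07,0,0,-6,0,-1,0.03,-0.11,0.01,0,-14,0,-1,0.04,-0.155,0.02,0,-22,0,-1,0.05,-0.2,0.035,0,-30,0,-1,0.06,-0.245,0.05,0.3,-35.3,-0.7,-1,0.064,-0.29,0.06,0.5,-35.3,-0.7,-1,0.064,-0.33,0.067,0.5,-35.3,-0.7,-1],
)

```text
time: 6.8
tool_pos: [0.4824, 0.176, 0.1826]
tcp_rot: [-3.128, -0.234, 0.011]
wrist_force: [0.7, 0.1, -0.4]
width: 0.188
grip_force: 34.2
```

Run:
```python
from h import *
st()
delta(place(WM,[(-.075,0,.11)])[0],RW)
```

```text
{'time': 6.8, 'q': [0.2976, 0.0135, 2.0132, 0.0065, 1.1207, 1.7161], 'tool_pos': [0.4824, 0.176, 0.1826], 'tcp_rot': [-3.1284, -0.2342, 0.0108], 'wrist_force': [0.6552, 0.1299, -0.4207], 'width': 0.1875, 'grip_force': 34.2235}
delta [-0.0002 -0.0291  0.0727] [-0.28  0.38  0.12]
```

Emit:
jog_arm(
  deltas=[0,-0.02,0.02,0,0,0,-1,0,-0.029,0.05,-0.3,0.4,0.1,-1,0,-0.029,0.072,-0.3,0.4,0.1,-1,0,-0.029,0.072,-0.3,0.4,0.1,-1,0,-0.029,0.072,-0.3,0.4,0.1,-1],
)

```text
time: 7.3
tool_pos: [0.4753, 0.2015, 0.1112]
tcp_rot: [3.132, 0.229, 0.0]
wrist_force: [-0.0, -0.8, -0.7]
width: 0.185
grip_force: 34.3
```

Run:
```python
from h import *
st()
delta(place(WM,[(-.07,0,.0595)])[0],RW)
t=read_camera("top");s=read_camera("scene")
a=cv2.resize(t["color"][160:280,140:230],None,fx=4,fy=4,interpolation=cv2.INTER_CUBIC)
b=cv2.resize(s["color"][200:320,315:425],None,fx=4,fy=4,interpolation=cv2.INTER_CUBIC)
o=np.zeros((480,800,3),np.uint8);o[:,:360]=a;o[:,360:]=b
cv2.imwrite("pics/w1.png",o)
p=readout.read_state()["tool_pos"];e=R.from_rotvec(readout.read_state()["tcp_rot"]).as_matrix()
P=[p+e@[.062,0,-.0025],p+e@[-.084,0,-.0025]]  # nose, tail predicted
print("top crop",(proj(t,P)-[140,160])*4+2,"scene crop",(proj(s,P)-[315,200])*4+[362,2])
# groove axis line predicted
G=place(WM,[(-.1,0,.056),(0,0,.056)]);print("rail",(proj(t,G)-[140,160])*4+2,(proj(s,G)-[315,200])*4+[362,2])
```

```text
{'time': 7.3, 'q': [0.3533, 0.0946, 2.0736, -0.0012, 0.9737, 1.7787], 'tool_pos': [0.4753, 0.2015, 0.1112], 'tcp_rot': [3.1322, 0.2292, 0.0], 'wrist_force': [-0.0458, -0.8351, -0.6814], 'width': 0.1849, 'grip_force': 34.2754}
delta [ 0.0075 -0.0033  0.0517] [ 0.06  0.   -0.07]
top crop [[146.28605025 230.69596241]
 [169.24090335 468.87909695]] scene crop [[556.61956476 162.97359034]
 [622.08360205  15.81904892]]
rail [[170.39145754 377.29112567]
 [155.09102667 222.81476207]] [[591.75815508 133.36331137]
 [546.58671229 237.43921522]]
```

View pics/w1.png

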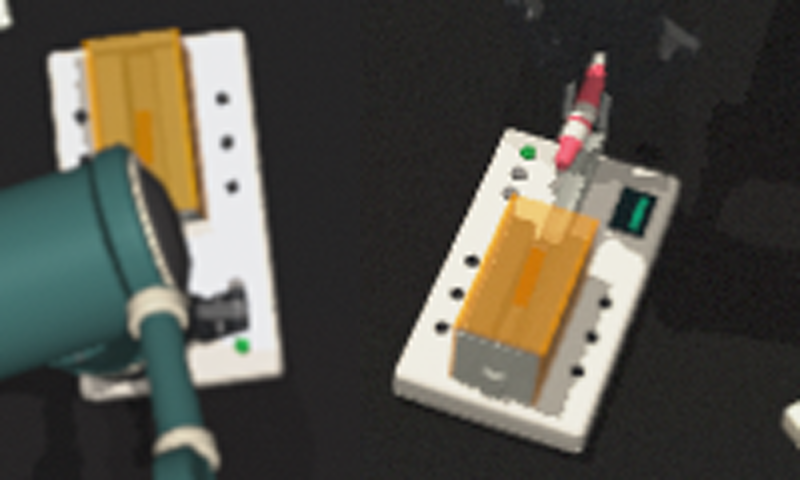

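The scene crop shows the held syringe with its nose at (564,166), aligned over the rail. The offset from prediction is the same as for the warmer fit, so the alignment is good. I'll lower it.

Emit:
jog_arm(
  deltas=[0,-0.0033,0.012,0,0,0,-1,0,-0.0033,0.024,0,0,0,-1,0,-0.0033,0.034,0,0,0,-1,0,-0.0033,0.042,0,0,0,-1,0,-0.0033,0.046,0,0,0,-1,0,-0.0033,0.046,0,0,0,-1,0,-0.0033,0.046,0,0,0,-1],
)

```text
time: 8.1
tool_pos: [0.4754, 0.2042, 0.0657]
tcp_rot: [3.131, 0.228, 0.002]
wrist_force: [0.5, -3.7, -3.5]
width: 0.185
grip_force: 35.1
```

Emit:
jog_arm(
  deltas=[0,0,0.0015,0,0,0,-1,0,0,0.003,0,0,0,-1,0,0,0.003,0,0,0,-1],
)

```text
time: 8.4
tool_pos: [0.4763, 0.2044, 0.064]
tcp_rot: [3.132, 0.229, 0.006]
wrist_force: [-0.6, -5.0, 0.4]
width: 0.186
grip_force: 35.7
```

Emit:
jog_arm(
  deltas=[0,0,0.001,0,0,0,-1,0,0,0.002,0,0,0,-1,0,0,0.002,0,0,0,-1],
)

```text
time: 8.7
tool_pos: [0.4769, 0.2045, 0.0625]
tcp_rot: [3.132, 0.229, 0.008]
wrist_force: [0.4, -5.7, 2.6]
width: 0.188
grip_force: 36.0
```

Emit:
jog_arm(
  deltas=[0,0.0005,-0.001,0,0,0,-1,0,0.001,-0.001,0,0,0,-1,0,0.001,-0.001,0,0,0,-1],
)

```text
time: 9.0
tool_pos: [0.4766, 0.2042, 0.0629]
tcp_rot: [3.133, 0.228, 0.007]
wrist_force: [1.1, -2.6, 0.8]
width: 0.188
grip_force: 35.0
```

Emit:
jog_arm(
  deltas=[0,0.0005,0,0,0,0,-1,0,0.001,0,0,0,0,-1,0,0.001,0,0,0,0,-1],
)

```text
time: 9.3
tool_pos: [0.4766, 0.2039, 0.0628]
tcp_rot: [-3.132, -0.228, -0.006]
wrist_force: [0.4, 2.4, 0.8]
width: 0.184
grip_force: 35.1
```

Run:
```python
from h import *
st();print(readout.read_state()["torque"]);delta(place(WM,[(-.075,0,.0595)])[0],RW)
```

```text
{'time': 9.3, 'q': [0.3563, 0.1616, 2.1041, -0.0004, 0.8717, 1.7824], 'tool_pos': [0.4766, 0.2039, 0.0628], 'tcp_rot': [-3.1324, -0.2275, -0.0064], 'wrist_force': [0.4373, 2.4022, 0.7959], 'width': 0.1837, 'grip_force': 35.117}
[ 0.47749271 -0.05913873  0.081113  ]
delta [ 0.0009 -0.0011  0.0033] [-0.03 -0.24 -0.13]
```

Emit:
jog_arm(
  deltas=[0,-0.0005,0.001,0,0,0,-1,0,-0.0005,0.002,0,0,0,-1,0,-0.0005,0.002,0,0,0,-1],
)

```text
time: 9.6
tool_pos: [0.4763, 0.2039, 0.0611]
tcp_rot: [3.133, 0.228, 0.005]
wrist_force: [-2.3, 1.3, 6.7]
width: 0.185
grip_force: 35.5
```

Emit:
jog_arm(
  deltas=[0,0,0.001,0,0,0,-1,0,0,0.002,0,0,0,-1,0,0,0.002,0,0,0,-1],
)

```text
time: 9.9
tool_pos: [0.4763, 0.2039, 0.0609]
tcp_rot: [3.133, 0.228, 0.004]
wrist_force: [-7.4, 0.5, 18.4]
width: 0.187
grip_force: 36.7
```

Emit:
jog_arm(
  deltas=[0,0,-0.0025,0,0,0,-1,0.004,0,-0.0025,0,0,0,-1,0.008,0,-0.0025,0,0,0,-1,0.012,0,-0.0025,0,0,0,-1,0.016,0,-0.0025,0,0,0,-1,0.016,0,-0.0025,0,0,0,-1],
)

```text
time: 10.5
tool_pos: [0.4911, 0.2062, 0.0611]
tcp_rot: [3.133, 0.228, 0.0]
wrist_force: [-4.9, 3.3, 8.2]
width: 0.188
grip_force: 35.7
```

Emit:
jog_arm(
  deltas=[0.004,0,0,0,0,0,-1,0.008,0,0,0,0,0,-1,0.012,0,0,0,0,0,-1,0.016,0,0,0,0,0,-1,0.02,0,0,0,0,0,-1,0.02,0,0,0,0,0,-1],
)

```text
time: 11.1
tool_pos: [0.5109, 0.2093, 0.0611]
tcp_rot: [-3.133, -0.228, -0.001]
wrist_force: [-5.1, 4.5, 6.9]
width: 0.185
grip_force: 35.6
```

Run:
```python
from h import *
st();print(readout.read_state()["torque"]);delta(place(WM,[(-.03,0,.0615)])[0],RW)
```

```text
{'time': 11.1, 'q': [0.3437, 0.224, 2.0315, -0.0002, 0.8855, 1.7693], 'tool_pos': [0.5109, 0.2093, 0.0611], 'tcp_rot': [-3.1333, -0.228, -0.0008], 'wrist_force': [-5.1076, 4.4792, 6.9125], 'width': 0.1855, 'grip_force': 35.5901}
[0.55445592 0.80869898 0.09694536]
delta [ 0.0111 -0.0008 -0.0004] [ 0.   -0.03 -0.12]
```

Emit:
jog_arm(
  deltas=[0.003,-0.0008,-0.0008,0,0,0,-1,0.007,-0.0009,-0.0008,0,0,0,-1,0.011,-0.001,-0.0008,0,0,0,-1,0.014,-0.001,-0.0008,0,0,0,-1,0.014,-0.001,-0.0008,0,0,0,-1],
)

```text
time: 11.6
tool_pos: [0.5261, 0.2117, 0.0616]
tcp_rot: [3.133, 0.228, 0.006]
wrist_force: [-0.1, 1.3, -1.5]
width: 0.183
grip_force: 34.8
```

Emit:
jog_arm(
  deltas=[0,0,0,0,0,0,-0.4,0,0,0,0,0,0,-0.2,0,0,0,0,0,0,-0.1,0,0,0,0,0,0,-0.1,0,0,0,0,0,0,-0.1],
)

```text
time: 12.1
tool_pos: [0.5256, 0.2116, 0.062]
tcp_rot: [3.133, 0.228, 0.005]
wrist_force: [-0.3, 0.1, -0.9]
width: 0.448
grip_force: 0.0
```

Emit:
jog_arm(
  deltas=[0,0,-0.01,0,0,0,-0.1,0,0,-0.025,0,0,0,-0.1,0,0,-0.05,0,0,0,-0.1,-0.02,0,-0.065,0,0,0,-0.6,-0.05,0,-0.065,0,0,0,-1,-0.08,0,-0.065,0,0,0,-1,-0.1,0,-0.065,0,0,0,-1,-0.11,0,-0.065,0,0,0,-1],
)

```text
time: 12.9
tool_pos: [0.4153, 0.1956, 0.1278]
tcp_rot: [3.133, 0.229, 0.007]
wrist_force: [-0.3, -0.2, -0.9]
width: -0.003
grip_force: 0.0
```

Run:
```python
from h import *
st()
t=read_camera("top");s=read_camera("scene")
a=cv2.resize(t["color"][160:280,140:230],None,fx=4,fy=4,interpolation=cv2.INTER_CUBIC)
b=cv2.resize(s["color"][200:320,315:425],None,fx=4,fy=4,interpolation=cv2.INTER_CUBIC)
o=np.zeros((480,800,3),np.uint8);o[:,:360]=a;o[:,360:]=b
cv2.imwrite("pics/w2.png",o)
for h in(9,8.44):
  W2=np.r_[WM[:2],np.radians(h)]
  print((proj(s,place(W2,[(-.106,0,.062),(-.025,0,.062),(.037,0,.062)]))-[315,200])*4+[368,5])
```

```text
{'time': 12.9, 'q': [0.3872, -0.0391, 2.1761, -0.0019, 1.0006, 1.8131], 'tool_pos': [0.4153, 0.1956, 0.1278], 'tcp_rot': [3.1329, 0.2289, 0.0068], 'wrist_force': [-0.2845, -0.1951, -0.8958], 'width': -0.0031, 'grip_force': 0.0}
[[599.83022058 124.26159704]
 [564.78279578 207.83444577]
 [536.08570138 275.82752831]]
[[601.25081504 124.69137722]
 [565.12852615 207.9425491 ]
 [535.56153008 275.65921895]]
```

View pics/w2.png

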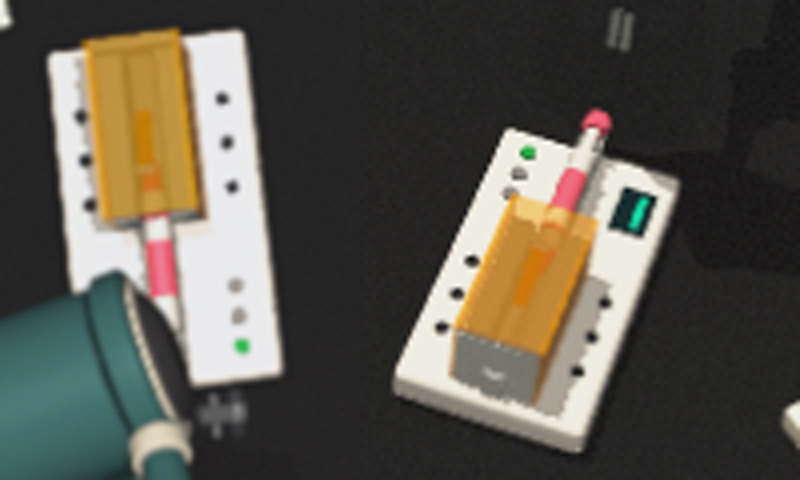

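The syringe lies in the groove with its nose under the hood. The tail knob is at (597,120) in the right crop, and the closed fingers are behind it. I'll lower the closed fingers behind the knob and push.

Emit:
jog_arm(
  deltas=[0,0.0013,0.015,0,0,0,-1,0,0.0013,0.035,0,0,0,-1,0,0.0013,0.05,0,0,0,-1,0,0.0013,0.053,0,0,0,-1,0,0.0013,0.053,0,0,0,-1],
)

```text
time: 13.5
tool_pos: [0.4175, 0.1945, 0.0736]
tcp_rot: [3.132, 0.228, 0.005]
wrist_force: [-0.5, -0.3, 0.1]
width: -0.003
grip_force: 0.0
```

Emit:
jog_arm(
  deltas=[0.005,0,0,0,0,0,-1,0.01,0,0,0,0,0,-1,0.015,0,0,0,0,0,-1,0.02,0,0,0,0,0,-1,0.025,0,0,0,0,0,-1,0.03,0,0,0,0,0,-1,0.03,0,0,0,0,0,-1],
)

```text
time: 14.2
tool_pos: [0.4474, 0.199, 0.0738]
tcp_rot: [3.133, 0.228, 0.006]
wrist_force: [0.0, -0.4, 0.9]
width: -0.0
grip_force: 0.0
```

Run:
```python
from h import *
st();d=delta(place(WM,[(-.047,0,.075)])[0],RW)
```

```text
{'time': 14.2, 'q': [0.3687, 0.0946, 2.1559, -0.0022, 0.8875, 1.7956], 'tool_pos': [0.4474, 0.199, 0.0738], 'tcp_rot': [3.1327, 0.228, 0.0062], 'wrist_force': [0.0335, -0.404, 0.8998], 'width': -0.0003, 'grip_force': 0.0}
delta [ 0.0585 -0.0018 -0.0009] [ 0.05 -0.22 -0.12]
```

Emit:
jog_arm(
  deltas=[0.004,0,-0.001,0,0,0,-1,0.008,0,-0.0012,0,0,0,-1,0.012,0,-0.0012,0,0,0,-1,0.016,-0.0001,-0.0012,0,0,0,-1,0.02,-0.0002,-0.0012,0,0,0,-1,0.024,-0.0002,-0.0012,0,0,0,-1,0.024,-0.0002,-0.0012,0,0,0,-1],
)

```text
time: 14.9
tool_pos: [0.4692, 0.2022, 0.0745]
tcp_rot: [3.132, 0.228, 0.0]
wrist_force: [-3.8, -0.9, 2.6]
width: -0.0
grip_force: 2.0
```

Emit:
jog_arm(
  deltas=[0.003,0,0,0,0,0,-1,0.006,0,0,0,0,0,-1,0.009,0,0,0,0,0,-1,0.012,-0.0001,0,0,0,0,-1,0.015,-0.0001,0,0,0,0,-1,0.015,-0.0001,0,0,0,0,-1],
)

```text
time: 15.5
tool_pos: [0.4839, 0.2045, 0.0744]
tcp_rot: [3.132, 0.228, -0.0]
wrist_force: [-5.9, -0.4, 1.8]
width: 0.002
grip_force: 2.8
```

Run:
```python
from h import *
st();d=delta(place(WM,[(-.047,0,.075)])[0],RW)
```

```text
{'time': 15.5, 'q': [0.3532, 0.1599, 2.0798, -0.0016, 0.9023, 1.7796], 'tool_pos': [0.4839, 0.2045, 0.0744], 'tcp_rot': [3.132, 0.2281, -0.0], 'wrist_force': [-5.8861, -0.3735, 1.7568], 'width': 0.0023, 'grip_force': 2.7505}
delta [ 0.0216 -0.0016 -0.0006] [ 0.07  0.01 -0.11]
```

Emit:
jog_arm(
  deltas=[0.003,0,0,0,0,0,-1,0.006,-0.0001,0,0,0,0,-1,0.009,-0.0001,0,0,0,0,-1,0.012,-0.0001,0,0,0,0,-1,0.015,-0.0002,0,0,0,0,-1,0.015,-0.0002,0,0,0,0,-1],
)

```text
time: 16.1
tool_pos: [0.4995, 0.207, 0.0746]
tcp_rot: [3.132, 0.228, 0.003]
wrist_force: [-2.3, -0.8, 0.1]
width: -0.002
grip_force: 1.7
```

Emit:
jog_arm(
  deltas=[0.001,0,0,0,0,0,-1,0.002,0,0,0,0,0,-1,0.003,0,0,0,0,0,-1,0.003,0,0,0,0,0,-1],
)

```text
time: 16.5
tool_pos: [0.5028, 0.2075, 0.0749]
tcp_rot: [3.132, 0.228, 0.005]
wrist_force: [-5.1, 0.3, -1.3]
width: -0.002
grip_force: 2.1
```

Emit:
jog_arm(
  deltas=[0.001,0,0,0,0,0,-1,0.002,0,0,0,0,0,-1,0.003,0,0,0,0,0,-1,0.003,0,0,0,0,0,-1],
)

```text
time: 16.9
tool_pos: [0.5054, 0.2079, 0.0748]
tcp_rot: [3.132, 0.228, 0.003]
wrist_force: [-5.5, -0.8, -0.3]
width: -0.0
grip_force: 2.8
```

Emit:
jog_arm(
  deltas=[0.001,0,0,0,0,0,-1,0.002,0,0,0,0,0,-1,0.002,0,0,0,0,0,-1],
)

```text
time: 17.2
tool_pos: [0.5055, 0.2078, 0.0744]
tcp_rot: [3.132, 0.228, -0.003]
wrist_force: [-10.4, -1.4, 2.6]
width: -0.003
grip_force: 5.1
```

Emit:
jog_arm(
  deltas=[0.001,0,0,0,0,0,-1,0.002,0,0,0,0,0,-1,0.002,0,0,0,0,0,-1],
)

```text
time: 17.5
tool_pos: [0.5056, 0.2079, 0.0743]
tcp_rot: [3.131, 0.228, -0.01]
wrist_force: [-14.7, -1.3, 7.6]
width: -0.001
grip_force: 7.7
```

The motion stopped where expected and the force is climbing, so the nose is on the end stop. I'll press a little more to confirm, then retreat.

Emit:
jog_arm(
  deltas=[0.001,0,0,0,0,0,-1,0.002,0,0,0,0,0,-1,0.002,0,0,0,0,0,-1],
)

```text
time: 17.8
tool_pos: [0.5057, 0.2079, 0.0742]
tcp_rot: [3.131, 0.228, -0.016]
wrist_force: [-21.0, -2.7, 12.3]
width: 0.004
grip_force: 10.4
```

Emit:
jog_arm(
  deltas=[-0.004,0,0,0,0,0,-1,-0.01,0,0,0,0,0,-1,-0.03,0,-0.005,0,0,0,-1,-0.04,0,-0.03,0,0,0,-1,-0.06,0,-0.07,0,0,0,-1,-0.08,0,-0.11,0,0,0,-1,-0.09,0,-0.15,0,0,0,-1,-0.09,0,-0.15,0,0,0,-1],
)

```text
time: 18.6
tool_pos: [0.4269, 0.1978, 0.2331]
tcp_rot: [-3.129, -0.228, -0.031]
wrist_force: [0.1, 0.4, 0.8]
width: -0.005
grip_force: 0.0
```

Run:
```python
from h import *
st()
t=read_camera("top");s=read_camera("scene")
a=cv2.resize(s["color"][140:245,190:290],None,fx=4,fy=4,interpolation=cv2.INTER_CUBIC)
b=cv2.resize(s["color"][220:320,320:420],None,fx=4,fy=4,interpolation=cv2.INTER_CUBIC)
o=np.zeros((420,800,3),np.uint8);o[:,:400]=a;o[:400,400:]=b
cv2.imwrite("pics/w3.png",o)
print((proj(s,place(WM,[(-.036,0,.062),(-.036,0,.07),(.11,0,.062)]))+[1.6,.7]-[320,220])*4+[402,2])
```

```text
{'time': 18.6, 'q': [0.3823, -0.1337, 2.0545, -0.0021, 1.2004, 1.8082], 'tool_pos': [0.4269, 0.1978, 0.2331], 'tcp_rot': [-3.1288, -0.2283, -0.0314], 'wrist_force': [0.1321, 0.3761, 0.8291], 'width': -0.0047, 'grip_force': 0.0}
[[590.59659425 116.09765577]
 [591.75030759 108.50267034]
 [518.84967267 279.91595934]]
```

View pics/w3.png

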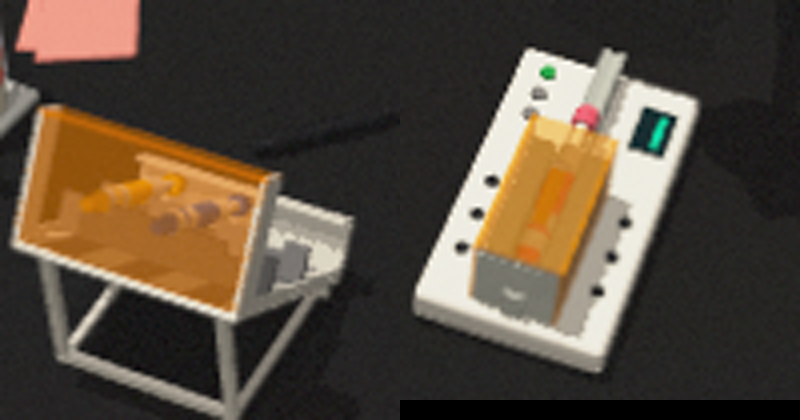

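The tail knob shows at about (588,115), within a pixel of the fully-home prediction of (590,116). The blue and ochre syringes are still in their pockets, and the gripper is clear.

```bash
python3 -c "
from workcell import finish_job
print(finish_job())"
```

```text
the job is handed in; nothing more can be done
None
```

The pink syringe is fully home in the warmer: I pushed until the nose stopped on the end stop, at about 21 N, and let go. The other two syringes are still in their pockets, nothing else was touched, and the job was handed in at about 19 s of the 64 s limit.

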